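# Put the long cordless screwdriver on charge

### The job

Two cordless screwdrivers stand in the tool stand: pull the longer one out of its leaning tube and put it on charge, laying it nose first in the sloping charging cradle and pushing it gently down the trough until it sits fully home against the stop with the sprung contact pressed in. Let go so that it stays there. Leave the shorter screwdriver in the stand, do not drag or tip the stand, and leave the rubber flanges alone.

Things in the scene. Friction and masses are not known exactly. Their poses are not given: they have to be found in the camera images.
- stand: Loose weighted tool stand, 2.6 kg, grey base 160 x 190 x 14 mm. Origin: centre of its underside; z up. Two black tubes, 44 mm outside, 38 mm inside, 90 mm deep, at y = +50 and -50 mm, lean 25 degrees from vertical towards its -x: tube axis going up = (-0.423, 0, 0.906) in its frame. A steel plate joins the tubes behind (+x), below the mouths.
- mouth_left (a point): Centre of the mouth of the stand's tube at y = +50 mm, 115 mm above the bench.
- mouth_right (a point): Centre of the mouth of the stand's tube at y = -50 mm, 115 mm above the bench.
- driver: The longer cordless screwdriver: straight black round body 190 mm long, 32 mm diameter from 34 mm above the nose to the tail; 18 mm nose, no bit; 0.34 kg within 30 percent, centre of mass 90 mm from the nose. Origin: centre of the nose face; z from nose to tail. Starts nose down in either tube, 100 mm standing out.
- short_driver: The shorter screwdriver, same shape and diameter but 150 mm long, 60 mm standing out of the other tube. Origin and axes as for the longer one.
- cradle: Black charging cradle fixed to the bench, base 180 mm long (x) and 85 mm wide. Origin: on its underside, 10 mm uphill of its centre, x towards the low end. Open-topped 90 degree V trough, 54 mm wide over all, walls ending 5 mm below a laid body's axis, falling 20 degrees towards +x: laid body's axis going uphill = (-0.940, 0, 0.342) in its frame. Friction holds a body where it is laid and keeps it home after release.
- trough_low (a point): Point on the axis of a body lying in the trough, near its low end; z uphill along that axis, x square off the trough floor. The trough reaches 128 mm uphill from here. A flat end stop, a black saddle across the trough with its top 14 mm above the axis, is clamped with its face anywhere from 0 to 20 mm uphill of this point: where is not told, find it by feel.
- contact (a joint): Sprung charging contact in the middle of the end stop's face: 0 = fully out, 6 mm proud of the face; 0.006 = pressed flush (0.6 N to start, 1.3 N flush). It is pressed by the screwdriver's nose face.
- flange_a: Black rubber flange, 76 mm diameter, 24 mm high at its hub, lying loose beside the stand. Origin: centre of its underside. To be left alone.
- flange_b: A second such flange lying loose beside the cradle. To be left alone.
Not all that is in view belongs to the job. What is shaped like the cradle but green or pink is not meant.

How it is judged:
By the outcome, as a careful person would: the job done as asked, in the order asked, and still so for the second after the job is handed in, with the robot touching nothing.
It also fails if it takes over 45 s, if anything falls off the work surface, if the arm or the gripper's body presses on something with over 40 N, if the wrist force passes 120 N, or if a joint passes its speed limit or range.

### The arm

A 7-joint arm with a two-finger parallel gripper is mounted at the origin on the work surface. World frame = base frame: x ahead of the robot, y to its left, z up, the work surface at z = 0. Lengths are in m, angles in rad, forces in N, time in s.
With the tool pointing down it reaches from about 0.425 to 0.875 m from the base axis. Payload 4.7 kg.
Tool frame: the origin (TCP) lies at the very end of the fingers, on their centre line; the grasp point (between the pads) lies 19 mm behind it; z points along the fingers, y is the line along which they close (so a half turn about z gives the same grasp; the last joint's range is limited). The gripper opens to 87 mm and grips with 3 to 60 N. Pads are 19 mm wide; open, the fingers measure 117 mm over their backs; the gripper's body (75 mm by 190 mm) begins 51 mm behind the grasp point.
Start: joints at [1.292, 0.321, -0.07, 1.45, 0.023, 1.371, -0.057], TCP at [0.188, -0.622, 0.223] pointing down, gripper open.
Joint ranges: [-2.86, 2.86], [-0.3, 2.09], [-1.38, 1.24], [0.06, 2.45], [-1.56, 4.7], [0.09, 2.05], [-2.69, 2.69]. Speed limits (rad/s): [2.57, 2.57, 3.14, 3.14, 3.14, 3.14, 3.14].

### API

Orientations are given as a rotation vector (axis times angle).
In Python, from bench import ctrl, vision gives the robot as it stands.
- The arm moves only by the tool jog_arm, never from a script. Its argument "increments" is a list of rows, each an object of numbers: "tx", "ty", "tz": the shift along the tool's x, y, z in mm; "wx", "wy", "wz": the turn, a rotation vector about the tool's x, y, z in rad; "gripper": the opening, from 0 (shut) to 1 (fully open). In form: [{"tx": .., "ty": .., "tz": .., "wx": .., "wy": .., "wz": .., "gripper": ..}, ...]. A call has exactly 5 rows; each row is the pose to reach, as a shift and turn from the pose commanded when the call began, along the tool's axes at that moment; what a row does not reach only later rows make up. A row lasts 1/12 s, in which the tool goes at most 41.7 mm and 7.16 degrees, less where a joint would pass 70% of its speed; a pose out of reach is approached as far as the arm can. A call with a gripper value outside its range is refused whole. The fingers move at their own pace and stop on an object; "grip_force" is the grip in N (left out, the last holds). Time passes only in rows, so rows that repeat a pose let the fingers close, or fill a call up. It gives the time, the measured TCP pose, the force, the opening and the grip force at its end, in the units of the state.
- ctrl.get_state(): the state, without advancing time (a new reading comes with each control period).
- vision.get_image(name): name is "scene" or "side" or "wrist"; returns a dict with "color" (480x640x3 uint8, blue, green, red), "fx", "fy", "cx", "cy" (pixels), "k1" (the pictures are not rectified: a ray, as slopes to the right and down, at radius r is drawn at 1 + k1 r^2 times it, then the intrinsics apply), "extrinsics" (4x4, takes a point from world to camera coordinates). Camera axes: x right, y down, z forward; pixel columns grow to the right and rows downward; lengths in m; the calibration is good to about 2 mm. A picture is of the moment at which its call begins. There is no depth.
- ctrl.close_job(): hands the job in; it is judged then, once.
Trained networks look in the newest picture that a camera, given by its name, has taken for a name from the list of things; names that differ only in an ending like _2 or _b are one class to them, and where a whole thing is asked for, a point or a joint stands for the part that bears it (a point fixed in the world has none). Each returns a list of dicts, best first, with "conf" (0 to 1); they miss things now and then, are a little off and sometimes report something else, mostly with a low value. They report only what shows in the picture. A call takes as long as a camera call. They do not tell look-alikes from the thing itself.
- vision.spot_in(camera, thing): "bbox" ([left, top, right, bottom] in pixels, round what is visible of it).
The state is a dict: "time": time; "joint_positions": joint angles; "qd": joint speeds; "joint_torque": joint torques, N m; "position": TCP position; "tool_rot": TCP orientation; "ft_force": force on the tool from outside, world axes, zero at the start; "torque": the same for the moment, N m; "grip_width": opening from 0.0 (shut) to 1.0 (fully open); "grip_force": force on a finger pad.
Only numpy, scipy, OpenCV 4.12 (cv2) and the standard library are available. Lean on these libraries where they do the work, as an engineer would, in place of code of your own. Each camera call takes 0.05 s, during which the arm holds its last target. There are 200 camera calls.

## Working session

There is one attempt and no reset: what is moved stays moved. The work goes in short steps, Python scripts to look and compute and a tool call to move; the robot and the scene stay as the last step left them, time stands still between calls to the robot, and variables do not carry over. Pictures are saved under pics/ and viewed, at most 10 in all, crops included, and the job is handed in when it is done.

Besides the shell and the picture viewer there is one more tool, called as name([rows], argument=value, ...), one row to a line, values as JSON. jog_arm: Moves the arm, as the interface text tells. Its arguments: {"type":"object","properties":{"increments":{"type":"array"},"grip_force":{"type":"number"}},"required":["increments"]}

```bash
mkdir -p pics; cat > h.py <<'E'
import numpy as np, cv2
from scipy.spatial.transform import Rotation as R
from bench import ctrl, vision
def px(P,c):
    P=np.atleast_2d(P); E=np.array(c["extrinsics"]); q=P@E[:3,:3].T+E[:3,3]
    s=q[:,:2]/q[:,2:]; s=s*(1+c["k1"]*(s**2).sum(1,keepdims=True))
    return s*[c["fx"],c["fy"]]+[c["cx"],c["cy"]]
def ray(uv,c):
    d=(np.array(uv,float)-[c["cx"],c["cy"]])/[c["fx"],c["fy"]]; s=d.copy()
    for _ in range(20): s=d/(1+c["k1"]*(s@s))
    E=np.array(c["extrinsics"]); r=E[:3,:3].T@np.r_[s,1]; return -E[:3,:3].T@E[:3,3], r/np.linalg.norm(r)
def atz(uv,c,z):
    o,r=ray(uv,c); return o+r*(z-o[2])/r[2]
def tri(u1,c1,u2,c2):
    o1,r1=ray(u1,c1);o2,r2=ray(u2,c2)
    t=np.linalg.lstsq(np.c_[r1,-r2],o2-o1,rcond=None)[0]
    a,b=o1+r1*t[0],o2+r2*t[1]; return (a+b)/2,np.linalg.norm(a-b)
E
python3 - <<'E'
from h import *
for n in ["scene","side"]:
    c=vision.get_image(n); cv2.imwrite(f"pics/{n}0.png",c["color"])
    print(n,c["fx"],c["k1"],"cam",np.round(ray([320,240],c)[0],3),np.round(ray([320,240],c)[1],3))
    for t in ["stand","driver","short_driver","cradle","contact","flange_a"]:
        print(t,[(np.round(d["bbox"]).astype(int).tolist(),round(d["conf"],2)) for d in vision.spot_in(n,t)])
E
```

```text
scene 590.4885622845691 -0.07636669200270473 cam [1.083 0.61  1.146] [-0.378 -0.424 -0.823]
stand [([313, 239, 418, 342], 0.57)]
driver [([381, 240, 418, 284], 0.85)]
short_driver [([348, 221, 375, 254], 0.87)]
cradle [([308, 158, 382, 234], 0.93), ([262, 107, 310, 174], 0.88), ([218, 166, 274, 244], 0.56), ([378, 339, 417, 371], 0.41)]
contact [([226, 165, 276, 233], 0.6)]
flange_a [([381, 339, 417, 369], 0.74), ([317, 243, 420, 339], 0.57), ([190, 208, 224, 238], 0.56)]
side 557.0436555089218 -0.07159179475586344 cam [0.071 0.755 0.948] [ 0.427 -0.566 -0.705]
stand [([238, 245, 351, 353], 0.61)]
driver [([271, 262, 303, 293], 0.87)]
short_driver []
cradle [([324, 166, 396, 234], 0.82), ([363, 228, 436, 304], 0.71), ([416, 178, 478, 243], 0.64)]
contact []
flange_a [([205, 323, 247, 357], 0.94), ([319, 175, 347, 195], 0.69)]
```

View pics/scene0.png

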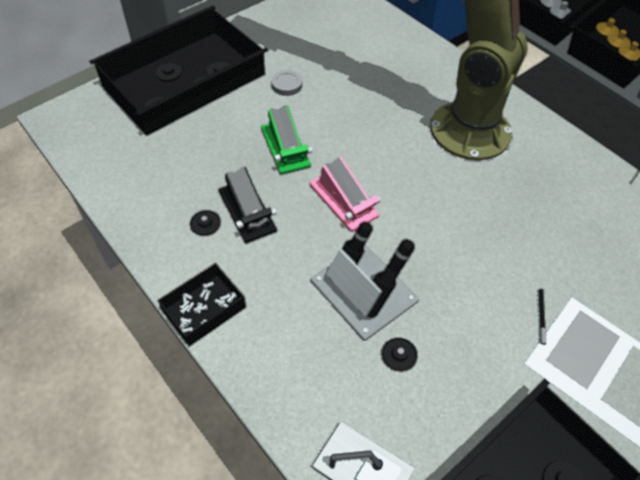

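View pics/side0.png

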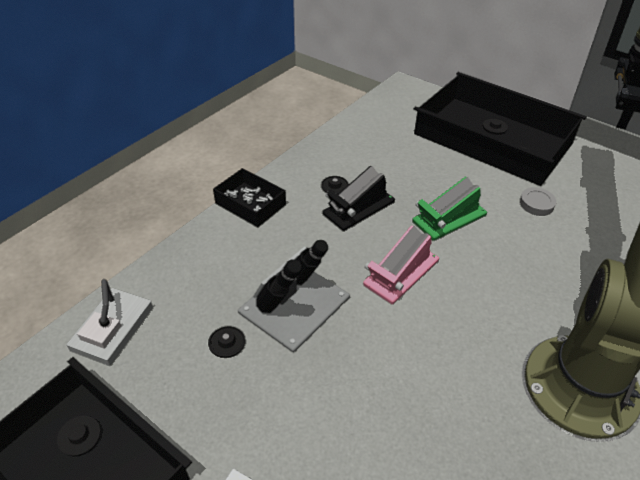

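Scene view: the longer driver is the one whose tail is at (407,246), with the short one at (364,229). The stand base spans about (313–418, 239–342). The black cradle is at (250,203), with its low end and saddle at (262,220). Side view: the long driver's tail is at about (290,268), the short one's at (319,247), and the black cradle is at (358,198). Next I'll enlarge these areas.

```bash
python3 - <<'E'
from h import *
def crop(n,x,y,w,h,k):
    I=cv2.imread(f"pics/{n}0.png")[y:y+h,x:x+w]
    I=cv2.resize(I,None,fx=k,fy=k,interpolation=cv2.INTER_CUBIC); I=cv2.convertScaleAbs(I,alpha=1.5,beta=20)
    for i in range(0,w,10):
        cv2.line(I,(i*k,0),(i*k,4 if (x+i)%50 else 14),(0,0,255),1)
        if (x+i)%20==0: cv2.putText(I,str(x+i),(i*k,24),0,.35,(0,0,255),1)
    for j in range(0,h,10):
        cv2.line(I,(0,j*k),(4,j*k),(0,0,255),1)
        if (y+j)%20==0: cv2.putText(I,str(y+j),(6,j*k+4),0,.35,(0,0,255),1)
    return I
for n,a,b in [("scene",(300,210,130,140,4),(210,160,70,90,4)),("side",(230,230,130,130,4),(315,155,70+20,90,4))]:
    A,B=crop(n,*a[:4],4),crop(n,*b[:4],4)
    H=max(A.shape[0],B.shape[0]); W=A.shape[1]+B.shape[1]
    O=np.zeros((H,W,3),np.uint8); O[:A.shape[0],:A.shape[1]]=A; O[:B.shape[0],A.shape[1]:]=B
    cv2.imwrite(f"pics/{n}1.png",O[:600,:800])
    print(O.shape)
E
```

```text
(560, 800, 3)
(520, 880, 3)
```

View pics/scene1.png

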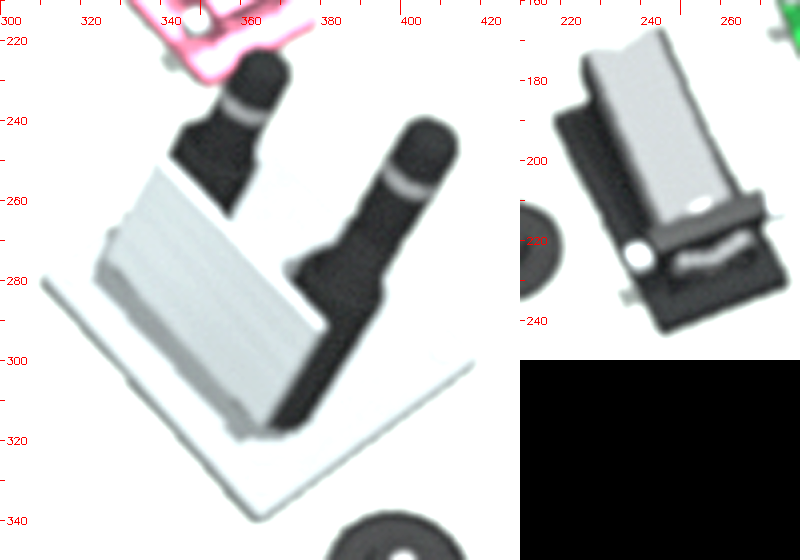

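View pics/side1.png

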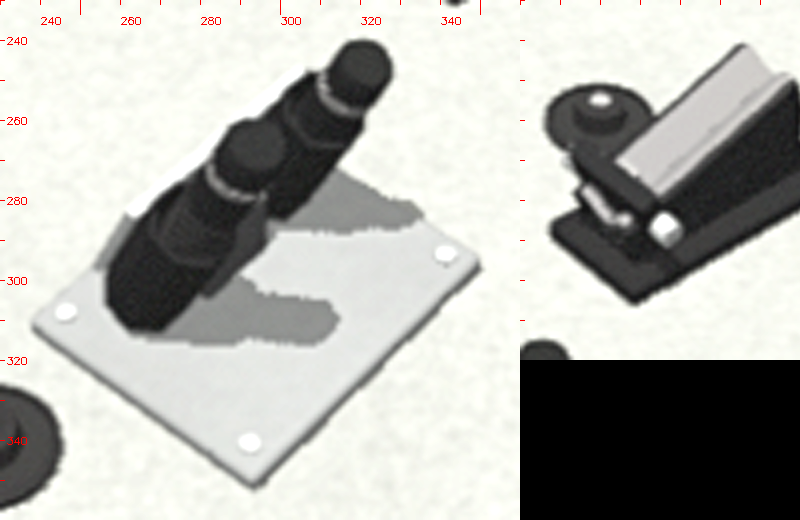

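Scene crop: stand base corners are at (310.5,280), (364.5,340) and (418,301), and the long tail centre is at about (406,246). Cradle base corners are at (219,190), (246,243) and (277,231), and the uphill wall tops at (225.8,173.8) and (244.5,167). Side crop: stand corners are at (238.5,311), (293.5,351.5) and (350,295), and the long tail at (292,267). Cradle low corners are at (322,212) and (343.5,231), and the wall tops at (370.5,166) and (384,175).

```bash
cat >> h.py <<'E'
def pose(p): return np.array([p[0],p[1],0.]),R.from_euler("z",p[2])
E
python3 - <<'E'
from h import *
from scipy.optimize import least_squares
C={n:vision.get_image(n) for n in ["scene","side"]}
def fit(obs,p0):
    def f(p):
        t,r=pose(p); return np.concatenate([(px(r.apply(b)+t,C[n])[0]-uv) for n,b,uv in obs])
    s=least_squares(f,p0); return s.x,np.round(s.fun.reshape(-1,2),1).tolist()
a,b,z=.08,.095,.007
S,e=fit([("scene",[a,-b,z],(310.5,280)),("scene",[a,b,z],(364.5,340)),("scene",[-a,b,z],(418,301)),
 ("side",[a,b,z],(238.5,311)),("side",[-a,b,z],(293.5,351.5)),("side",[-a,-b,z],(350,295))],[.5,.1,1.5])
print("stand",S.round(4),e)
t,r=pose(S); ax=r.apply([-.4226,0,.9063]); 
# mouth x unknown: from tail triangulation
T,g=tri((406.5,246.5),C["scene"],(292,266.5),C["side"]); print("tail",T.round(4),g,"expect z",.115+.0906)
m=T-.1*ax; print("mouth",m.round(4),"in stand",r.inv().apply(m-t).round(4),"axis",ax.round(3))
z=.003
for z in (.003,.008):
    K,e=fit([("scene",[-.08,-.0425,z],(219,190)),("scene",[.1,-.0425,z],(246,243)),("scene",[.1,.0425,z],(277,231)),
 ("side",[.1,-.0425,z],(322,212)),("side",[.1,.0425,z],(343.5,231))],[.6,-.3,1.5])
    print("cradle",K.round(4),e)
t,r=pose(K)
for u,v in [((225.8,173.8),(370.5,166)),((244.5,167),(384,175))]:
    P,g=tri(u,C["scene"],v,C["side"]); print("walltop",P.round(4),round(g,4),r.inv().apply(P-t).round(4))
print(ctrl.get_state())
w=vision.get_image("wrist"); s=ctrl.get_state()
Rt=R.from_rotvec(s["tool_rot"]); E=np.array(w["extrinsics"])
print("cam in tool",Rt.inv().apply(-E[:3,:3].T@E[:3,3]-s["position"]).round(3)); print((Rt.inv().as_matrix()@E[:3,:3].T).round(3),w["fx"])
E
```

```text
stand [ 0.5683  0.1857 -0.0309] [[-1.1, -1.4], [0.2, 0.4], [1.8, -1.5], [-2.1, -0.4], [-0.4, -0.2], [0.5, -0.4]]
tail [0.5252 0.2377 0.1956] 0.0006879255960093739 expect z 0.2056
mouth [0.5674 0.2364 0.105 ] in stand [-0.0025  0.0507  0.105 ] axis [-0.422  0.013  0.906]
cradle [ 0.634  -0.1701  1.3237] [[-0.5, -0.7], [-1.1, 0.1], [1.2, -0.3], [-0.3, 0.6], [-0.2, 0.0]]
cradle [ 0.6348 -0.1673  1.3322] [[-0.5, -1.0], [-0.4, -0.2], [1.9, -0.9], [-1.1, -0.1], [-0.7, -0.8]]
walltop [ 0.6493 -0.2185  0.0932] 0.0007 [-0.0463 -0.0262  0.0932]
walltop [ 0.6025 -0.2083  0.0932] 0.0012 [-0.0474  0.0216  0.0932]
{'time': 0.8, 'joint_positions': array([ 1.29211869,  0.32096298, -0.07011729,  1.45051477,  0.02257399,
        1.37079217, -0.05688125]), 'qd': array([ 0.00014948,  0.00157698, -0.00263492,  0.00104697, -0.00050454,
        0.00076157, -0.00146729]), 'joint_torque': array([-2.24882533e-04, -4.91042554e+01, -4.03354280e-01, -3.12757766e+01,
       -6.36563986e-02,  3.32881452e-02,  4.65011283e-05]), 'position': array([ 0.18759821, -0.62235646,  0.22260329]), 'tool_rot': array([3.10787106e+00, 4.58313871e-01, 3.35197384e-06]), 'ft_force': array([-0.19451814, -0.80752433,  0.0508088 ]), 'torque': array([-0.01502537, -0.0001822 ,  0.03042833]), 'grip_force': 0.0, 'grip_width': 1.0030250704245147}
cam in tool [ 0.082  0.001 -0.163]
[[-0.    -0.955 -0.296]
 [ 1.    -0.    -0.001]
 [ 0.    -0.296  0.955]] 393.24595681819557
```

```bash
cat >> h.py <<'E'
def rot(x,z):
    x=np.array(x,float);z=np.array(z,float);z/=np.linalg.norm(z);x-=z*(x@z);x/=np.linalg.norm(x)
    return R.from_matrix(np.c_[x,np.cross(z,x),z])
def go(p,r,s=None,frm=None):
    """print jog to reach TCP position p, rotation r"""
    s=s or ctrl.get_state(); q,Q=(s["position"],R.from_rotvec(s["tool_rot"])) if frm is None else frm
    print("T mm",(Q.inv().apply(np.array(p)-q)*1000).round(1),"W",(Q.inv()*r).as_rotvec().round(3))
    return (np.array(p),r)
U=np.array([-.4223,.0131,.9063]); ZS=np.array([-.5,.0155,-.866]); XS=np.array([.866,-.027,-.5]); RS=rot(XS,ZS)
M=np.array([.5627,.2365,.115]); G=M+.065*U
E
python3 - <<'E'
from h import *
s=ctrl.get_state()
go([.58,-.25,.42],R.from_rotvec(s["tool_rot"]))
f=([.58,-.25,.42],R.from_rotvec(s["tool_rot"]))
f=go(G+.019*ZS-.16*ZS,RS,frm=f); 
E
```

```text
T mm [ 483.2 -243.2 -197.4] W [0. 0. 0.]
T mm [ 164.7 -457.1  123.9] W [ 0.085 -0.519  0.316]
```

jog_arm([
  {"tx": 480, "ty": -240, "tz": -200},
  {"tx": 480, "ty": -240, "tz": -200},
  {"tx": 480, "ty": -240, "tz": -200},
  {"tx": 480, "ty": -240, "tz": -200},
  {"tx": 480, "ty": -240, "tz": -200},
])

```text
validation failed for argument at $.in...
```

jog_arm([
  {"tx": 320, "ty": -160, "tz": -120},
  {"tx": 320, "ty": -160, "tz": -120},
  {"tx": 320, "ty": -160, "tz": -120},
  {"tx": 320, "ty": -160, "tz": -120},
  {"tx": 320, "ty": -160, "tz": -120},
])

```text
validation failed for argument at $.in...
```

```bash
python3 -c "
from h import *
s=ctrl.get_state(); print(s['time'],s['position'],s['joint_positions'])
go(G-.141*ZS,RS)"
```

```text
0.85 [ 0.18760658 -0.62235944  0.22260402] [ 1.2920737   0.32097447 -0.07009303  1.4504981   0.02259331  1.37080037
 -0.05692681]
T mm [ 647.9 -700.3  -73.5] W [ 0.085 -0.519  0.316]
```

Each row needs every key filled in.

jog_arm([
  {"tx": 480, "ty": -240, "tz": -200, "wx": 0, "wy": 0, "wz": 0, "gripper": 1},
  {"tx": 480, "ty": -240, "tz": -200, "wx": 0, "wy": 0, "wz": 0, "gripper": 1},
  {"tx": 480, "ty": -240, "tz": -200, "wx": 0, "wy": 0, "wz": 0, "gripper": 1},
  {"tx": 480, "ty": -240, "tz": -200, "wx": 0, "wy": 0, "wz": 0, "gripper": 1},
  {"tx": 480, "ty": -240, "tz": -200, "wx": 0, "wy": 0, "wz": 0, "gripper": 1},
])

```text
time: 1.27
position: [0.3306, -0.4869, 0.2962]
tool_rot: [3.108, 0.458, 0.0]
ft_force: [1.1, -0.7, 0.3]
grip_width: 1.001
grip_force: 0.0
```

jog_arm([
  {"tx": 310, "ty": -155, "tz": -125, "wx": 0, "wy": 0, "wz": 0, "gripper": 1},
  {"tx": 310, "ty": -155, "tz": -125, "wx": 0, "wy": 0, "wz": 0, "gripper": 1},
  {"tx": 310, "ty": -155, "tz": -125, "wx": 0, "wy": 0, "wz": 0, "gripper": 1},
  {"tx": 310, "ty": -155, "tz": -125, "wx": 0, "wy": 0, "wz": 0, "gripper": 1},
  {"tx": 310, "ty": -155, "tz": -125, "wx": 0, "wy": 0, "wz": 0, "gripper": 1},
])

```text
time: 1.68
position: [0.4731, -0.3523, 0.3671]
tool_rot: [3.107, 0.458, 0.001]
ft_force: [0.9, -1.1, 1.2]
grip_width: 0.999
grip_force: 0.0
```

```bash
python3 -c "
from h import *
s=ctrl.get_state(); print(s['time'],s['position'],s['joint_positions'])
go(G-.141*ZS,RS)"
```

```text
1.6833 [ 0.47310686 -0.35232568  0.36709989] [ 0.86358879  0.17984282 -0.31868594  1.34782681  0.05655699  1.62188224
 -0.7256026 ]
T mm [ 296.4 -524.3   70.7] W [ 0.086 -0.52   0.316]
```

jog_arm([
  {"tx": 296, "ty": -524, "tz": 70, "wx": 0.086, "wy": -0.52, "wz": 0.316, "gripper": 1},
  {"tx": 296, "ty": -524, "tz": 70, "wx": 0.086, "wy": -0.52, "wz": 0.316, "gripper": 1},
  {"tx": 296, "ty": -524, "tz": 70, "wx": 0.086, "wy": -0.52, "wz": 0.316, "gripper": 1},
  {"tx": 296, "ty": -524, "tz": 70, "wx": 0.086, "wy": -0.52, "wz": 0.316, "gripper": 1},
  {"tx": 296, "ty": -524, "tz": 70, "wx": 0.086, "wy": -0.52, "wz": 0.316, "gripper": 1},
])

```text
time: 2.1
position: [0.515, -0.1694, 0.334]
tool_rot: [-3.029, -0.068, 0.728]
ft_force: [0.6, 3.7, -2.8]
grip_width: 1.0
grip_force: 0.0
```

```bash
python3 -c "
from h import *
s=ctrl.get_state(); print(s['time'],s['position'],s['joint_positions'])
go(G-.141*ZS,RS)"
```

```text
2.1 [ 0.51496431 -0.16943534  0.33403558] [ 0.3693723   0.43278841 -0.23408712  1.16951915  0.15865217  2.01820319
 -1.3583457 ]
T mm [ 117.7 -399.4   -1.4] W [ 0.001 -0.052  0.076]
```

jog_arm([
  {"tx": 118, "ty": -400, "tz": -1, "wx": 0, "wy": -0.05, "wz": 0.076, "gripper": 1},
  {"tx": 118, "ty": -400, "tz": -1, "wx": 0, "wy": -0.05, "wz": 0.076, "gripper": 1},
  {"tx": 118, "ty": -400, "tz": -1, "wx": 0, "wy": -0.05, "wz": 0.076, "gripper": 1},
  {"tx": 118, "ty": -400, "tz": -1, "wx": 0, "wy": -0.05, "wz": 0.076, "gripper": 1},
  {"tx": 118, "ty": -400, "tz": -1, "wx": 0, "wy": -0.05, "wz": 0.076, "gripper": 1},
])

```text
time: 2.52
position: [0.5599, 0.0184, 0.3148]
tool_rot: [3.035, -0.085, -0.804]
ft_force: [1.2, -0.6, 0.3]
grip_width: 0.995
grip_force: 0.0
```

```bash
python3 -c "
from h import *
s=ctrl.get_state(); print(s['time'],s['position'],s['joint_positions'])
go(G-.141*ZS,RS)"
```

```text
2.5167 [0.55992232 0.01835087 0.31479361] [ 0.03823533  0.51825186 -0.15029094  1.09632905  0.00662372  2.04566299
 -1.73739819]
T mm [  37.7 -219.2   -3.5] W [ 0.002 -0.006 -0.025]
```

```bash
cat > kin.py <<'E'
from h import *
from scipy.optimize import least_squares
Rm=lambda a,t: R.from_euler(a,t)
L=None
def fk(q,L):
    d1,d3,d5,d7,a,b,c=L; s=[-1,1,SG[0],1,SG[1],1,SG[2]]; q=np.array(q)*s
    r=Rm("z",q[0]); p=np.array([0,0,d1])
    r=r*Rm("y",q[1]); r=r*Rm("z",q[2]); p=p+r.apply([a,0,d3]); r=r*Rm("y",q[3]); p=p+r.apply([b,0,0])
    r=r*Rm("z",q[4]); p=p+r.apply([0,0,d5]); r=r*Rm("y",q[5]); p=p+r.apply([c,0,d7]); r=r*Rm("z",q[6])
    return p,r
D=[([1.29211869,.32096298,-.07011729,1.45051477,.02257399,1.37079217,-.05688125],[.18759821,-.62235646,.22260329]),
([.86358879,.17984282,-.31868594,1.34782681,.05655699,1.62188224,-.7256026],[.47310686,-.35232568,.36709989]),
([.3693723,.43278841,-.23408712,1.16951915,.15865217,2.01820319,-1.3583457],[.51496431,-.16943534,.33403558]),
([.03823533,.51825186,-.15029094,1.09632905,.00662372,2.04566299,-1.73739819],[.55992232,.01835087,.31479361])]
SG=[1,1,1]
def solve():
    best=None
    for s3 in (1,-1):
        for s5 in (1,-1):
            SG[:]=[s3,s5,1]
            f=lambda L: np.concatenate([fk(q,L)[0]-p for q,p in D]+[.02*np.array(L[4:])])
            o=least_squares(f,[.3,.4,.4,.3,0,0,0])
            if best is None or o.cost<best[0]: best=(o.cost,o.x,[s3,s5,1])
    SG[:]=best[2]; return best
B=solve(); L=B[1]
Q0=np.array([0,.5,-.15,1.1,0,1.9,-1.7])
LO=[-2.86,-.3,-1.38,.06,-1.56,.09,-2.69];HI=[2.86,2.09,1.24,2.45,4.7,2.05,2.69]
def offs():
    q=D[-1][0]; _,r=fk(q,L); return r
E
python3 - <<'E'
from kin import *
print(B[0],L.round(3),SG)
print([ (fk(q,L)[0]-p).round(3).tolist() for q,p in D])
# tool orientation offset & j7 sign from known rotvecs
for s7 in (1,-1):
    SG[2]=s7
    for q,rv in [(D[0][0],[3.10787,.458314,0]),(D[3][0],[3.035,-.085,-.804])]:
        print(s7,(fk(q,L)[1].inv()*R.from_rotvec(rv)).as_rotvec().round(3))
E
```

```text
0.0007126321568202654 [ 0.157  0.695  0.513  0.476 -0.079  0.041 -0.021] [-1, -1, 1]
[[0.024, -0.002, 0.001], [-0.002, 0.019, -0.003], [-0.006, 0.001, 0.001], [0.007, 0.02, 0.0]]
1 [ 0.    -0.     1.685]
1 [ 0.     0.    -1.238]
-1 [ 0.    -0.     1.571]
-1 [0.    0.    1.571]
```

```bash
cat > kin2.py <<'E'
from h import *
from scipy.optimize import least_squares
exec(open("kin.py").read().split("SG=[1,1,1]")[0].split("Rm=")[0])
src=open("kin.py").read(); exec(src[src.index("D=["):src.index("SG=[")])
e=lambda a,t: R.from_euler(a,t)
def fk(q,L):
    d1,d3,d5,d7,a,b,c,y1,y2,y3=L; q=np.array(q)*[-1,1,-1,1,-1,1,-1]
    r=e("z",q[0]); p=np.array([0,0,d1])+r.apply([0,y1,0])
    r=r*e("y",q[1])*e("z",q[2]); p=p+r.apply([a,y2,d3]); r=r*e("y",q[3]); p=p+r.apply([b,0,0])
    r=r*e("z",q[4]); p=p+r.apply([0,y3,d5]); r=r*e("y",q[5]); p=p+r.apply([c,0,d7]); r=r*e("z",q[6]+np.pi/2)
    return p,r
o=least_squares(lambda L: np.concatenate([fk(q,L)[0]-p for q,p in D]+[.005*np.array(L[4:])]),[.3,.4,.4,.3]+[0]*6)
L=o.x
LO=np.array([-2.86,-.3,-1.38,.06,-1.56,.09,-2.69]);HI=np.array([2.86,2.09,1.24,2.45,4.7,2.05,2.69])
def ik(p,r,q0):
    f=lambda q: np.r_[(fk(q,L)[0]-p)*10,(r.inv()*fk(q,L)[1]).as_rotvec()*3,.01*(q-q0)]
    o=least_squares(f,np.clip(q0,LO+.01,HI-.01),bounds=(LO,HI)); q=o.x
    return q,np.linalg.norm(fk(q,L)[0]-p),(r.inv()*fk(q,L)[1]).magnitude()
E
python3 - <<'E'
from kin2 import *
print(L.round(3),[ (fk(q,L)[0]-p).round(4).tolist() for q,p in D])
q0=np.array(D[-1][0])
for tilt in (30,20,10):
    t=np.radians(tilt); Z=R.from_euler("z",-.031).apply([-np.sin(t),0,-np.cos(t)])
    for d in (.141,-.019,):
        q,a,b=ik(G-d*Z,rot([1,-.03,0],Z),q0); print(tilt,d,q.round(2),round(a,4),round(b,3))
E
```

```text
[ 0.249  0.468  0.513  0.369 -0.    -0.    -0.    -0.016 -0.01  -0.001] [[0.0, 0.0, 0.0], [0.0, 0.0, -0.0], [0.0, -0.0, 0.0], [-0.0, -0.0, -0.0]]
30 0.141 [-0.2   0.71 -0.24  0.85 -0.07  2.05 -2.04] 0.0039 0.02
30 -0.019 [-0.19  0.6  -0.24  1.3  -0.09  1.73 -2.02] 0.0 0.0
20 0.141 [-0.22  0.53 -0.23  1.05 -0.04  1.89 -2.04] 0.0 0.0
20 -0.019 [-0.19  0.48 -0.26  1.43 -0.04  1.56 -2.04] 0.0 0.0
10 0.141 [-0.2   0.35 -0.27  1.26  0.01  1.7  -2.07] 0.0 0.0
10 -0.019 [-0.19  0.36 -0.28  1.56  0.02  1.39 -2.07] 0.0 0.0
```

jog_arm([
  {"tx": 38, "ty": -219, "tz": 20, "wx": 0, "wy": 0, "wz": -0.025, "gripper": 1},
  {"tx": 38, "ty": -219, "tz": 20, "wx": 0, "wy": 0, "wz": -0.025, "gripper": 1},
  {"tx": 38, "ty": -219, "tz": 20, "wx": 0, "wy": 0, "wz": -0.025, "gripper": 1},
  {"tx": 38, "ty": -219, "tz": 20, "wx": 0, "wy": 0, "wz": -0.025, "gripper": 1},
  {"tx": 38, "ty": -219, "tz": 20, "wx": 0, "wy": 0, "wz": -0.025, "gripper": 1},
])

```text
time: 2.93
position: [0.592, 0.2205, 0.2781]
tool_rot: [-3.031, 0.048, 0.802]
ft_force: [-0.2, -0.7, 0.8]
grip_width: 0.998
grip_force: 0.0
```

```bash
python3 - <<'E'
from kin2 import *
s=ctrl.get_state(); print(s["time"],s["position"],s["joint_positions"].round(3)); go(G-.1*ZS,RS)
w=vision.get_image("wrist"); I=w["color"].copy()
for P,c in [(M+.1*U,(0,0,255)),(M,(0,255,0)),(G,(255,0,0)),(M-U*.09,(0,255,255))]: cv2.circle(I,tuple(px(P,w)[0].round().astype(int).tolist()),4,c,1)
cv2.imwrite("pics/w1.png",I)
for t in ["driver","short_driver"]: print(t,[(np.round(d["bbox"]).tolist(),round(d["conf"],2)) for d in vision.spot_in("wrist",t)])
q=s["joint_positions"]
for e_ in (0,.05,.1,.13): print(e_,[x if np.isscalar(x) else x.round(2) for x in ik(G+.019*ZS+e_*U,RS,q)])
E
```

```text
2.9333 [0.59196791 0.22054893 0.27811142] [-0.196  0.68  -0.213  0.928 -0.079  2.02  -2.014]
T mm [  2.4 -15.1  18.8] W [ 0.002 -0.006 -0.001]
driver [([275.0, 139.0, 325.0, 280.0], 0.63)]
short_driver [([405.0, 138.0, 458.0, 234.0], 0.97)]
0 [array([-0.2 ,  0.6 , -0.23,  1.3 , -0.09,  1.73, -2.02]), np.float64(1.8484342242188365e-06), 7.75354992458703e-06]
0.05 [array([-0.2 ,  0.53, -0.24,  1.31, -0.11,  1.79, -2.04]), np.float64(1.9051181540035833e-06), 7.475495538099229e-06]
0.1 [array([-0.2 ,  0.47, -0.25,  1.31, -0.13,  1.84, -2.06]), np.float64(1.935129307071229e-06), 7.054855734875544e-06]
0.13 [array([-0.2 ,  0.43, -0.25,  1.31, -0.14,  1.88, -2.07]), np.float64(1.9401532363197027e-06), 6.743246320366921e-06]
```

View pics/w1.png

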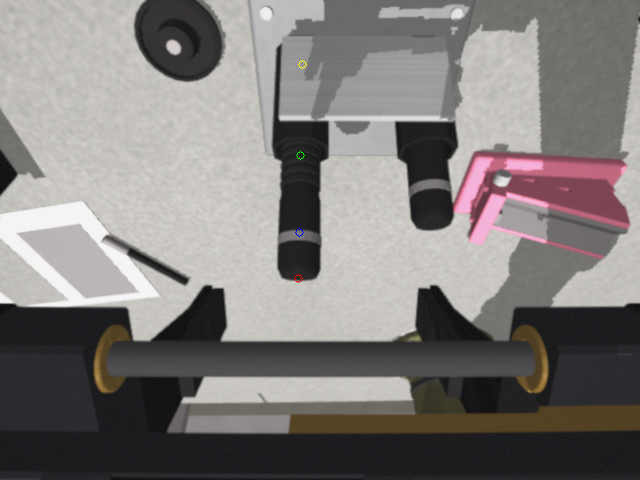

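Wrist view: the long driver runs from its mouth at (300,150) to its tail at (299,279). My predicted points fall on its centre line, and the tail is within about 2 px. I'm descending to grasp.

jog_arm([
  {"tx": 2, "ty": -15, "tz": 20, "wx": 0, "wy": 0, "wz": 0, "gripper": 1},
  {"tx": 2, "ty": -15, "tz": 50, "wx": 0, "wy": 0, "wz": 0, "gripper": 1},
  {"tx": 2, "ty": -15, "tz": 85, "wx": 0, "wy": 0, "wz": 0, "gripper": 1},
  {"tx": 2, "ty": -15, "tz": 120, "wx": 0, "wy": 0, "wz": 0, "gripper": 1},
  {"tx": 2, "ty": -15, "tz": 138, "wx": 0, "wy": 0, "wz": 0, "gripper": 1},
])

```text
time: 3.5
position: [0.5233, 0.2332, 0.1547]
tool_rot: [-3.032, 0.05, 0.809]
ft_force: [-0.2, -0.1, 0.2]
grip_width: 1.0
grip_force: 0.0
```

jog_arm([
  {"tx": 0, "ty": 0, "tz": 0, "wx": 0, "wy": 0, "wz": 0, "gripper": 0.6},
  {"tx": 0, "ty": 0, "tz": 0, "wx": 0, "wy": 0, "wz": 0, "gripper": 0.45},
  {"tx": 0, "ty": 0, "tz": 0, "wx": 0, "wy": 0, "wz": 0, "gripper": 0.3},
  {"tx": 0, "ty": 0, "tz": 0, "wx": 0, "wy": 0, "wz": 0, "gripper": 0.2},
  {"tx": 0, "ty": 0, "tz": 0, "wx": 0, "wy": 0, "wz": 0, "gripper": 0.2},
], grip_force=8)

```text
time: 3.92
position: [0.5273, 0.2354, 0.1589]
tool_rot: [-3.031, 0.048, 0.798]
ft_force: [-0.9, -0.2, 0.3]
grip_width: 0.711
grip_force: 0.0
```

jog_arm([
  {"tx": 0, "ty": 0, "tz": 0, "wx": 0, "wy": 0, "wz": 0, "gripper": 0.2},
  {"tx": 0, "ty": 0, "tz": 0, "wx": 0, "wy": 0, "wz": 0, "gripper": 0.2},
  {"tx": 0, "ty": 0, "tz": 0, "wx": 0, "wy": 0, "wz": 0, "gripper": 0.2},
  {"tx": 0, "ty": 0, "tz": 0, "wx": 0, "wy": 0, "wz": 0, "gripper": 0.2},
  {"tx": 0, "ty": 0, "tz": 0, "wx": 0, "wy": 0, "wz": 0, "gripper": 0.2},
], grip_force=8)

```text
time: 4.33
position: [0.5258, 0.236, 0.1576]
tool_rot: [-3.03, 0.046, 0.802]
ft_force: [1.0, 1.5, 0.4]
grip_width: 0.362
grip_force: 8.0
```

jog_arm([
  {"tx": 0, "ty": 0, "tz": 0, "wx": 0, "wy": 0, "wz": 0, "gripper": 0.2},
  {"tx": 0, "ty": 0, "tz": 0, "wx": 0, "wy": 0, "wz": 0, "gripper": 0.2},
  {"tx": 0, "ty": 0, "tz": 0, "wx": 0, "wy": 0, "wz": 0, "gripper": 0.2},
  {"tx": 0, "ty": 0, "tz": 0, "wx": 0, "wy": 0, "wz": 0, "gripper": 0.2},
  {"tx": 0, "ty": 0, "tz": 0, "wx": 0, "wy": 0, "wz": 0, "gripper": 0.2},
], grip_force=15)

```text
time: 4.75
position: [0.5258, 0.2359, 0.1576]
tool_rot: [-3.03, 0.047, 0.802]
ft_force: [1.7, 2.7, 1.2]
grip_width: 0.364
grip_force: 15.0
```

jog_arm([
  {"tx": 0, "ty": 0, "tz": 0, "wx": 0, "wy": 0, "wz": 0, "gripper": 0.2},
  {"tx": 0, "ty": 0, "tz": 0, "wx": 0, "wy": 0, "wz": 0, "gripper": 0.2},
  {"tx": -4, "ty": 0, "tz": -3, "wx": 0, "wy": 0, "wz": 0, "gripper": 0.2},
  {"tx": -8, "ty": 0, "tz": -6, "wx": 0, "wy": 0, "wz": 0, "gripper": 0.2},
  {"tx": -12, "ty": 0, "tz": -8.5, "wx": 0, "wy": 0, "wz": 0, "gripper": 0.2},
], grip_force=55)

```text
time: 5.17
position: [0.5197, 0.2353, 0.1706]
tool_rot: [-3.032, 0.048, 0.802]
ft_force: [3.8, 1.8, -4.0]
grip_width: 0.355
grip_force: 55.0
```

jog_arm([
  {"tx": -9, "ty": 0, "tz": -6.3, "wx": 0, "wy": 0, "wz": 0, "gripper": 0.2},
  {"tx": -18, "ty": 0, "tz": -12.6, "wx": 0, "wy": 0, "wz": 0, "gripper": 0.2},
  {"tx": -27, "ty": 0, "tz": -18.9, "wx": 0, "wy": 0, "wz": 0, "gripper": 0.2},
  {"tx": -36, "ty": 0, "tz": -25.2, "wx": 0, "wy": 0, "wz": 0, "gripper": 0.2},
  {"tx": -45, "ty": 0, "tz": -31.5, "wx": 0, "wy": 0, "wz": 0, "gripper": 0.2},
])

```text
time: 5.58
position: [0.4948, 0.2359, 0.222]
tool_rot: [-3.032, 0.047, 0.805]
ft_force: [-0.6, -1.1, -3.3]
grip_width: 0.353
grip_force: 55.0
```

jog_arm([
  {"tx": -9, "ty": 0, "tz": -6.3, "wx": 0, "wy": 0, "wz": 0, "gripper": 0.2},
  {"tx": -18, "ty": 0, "tz": -12.6, "wx": 0, "wy": 0, "wz": 0, "gripper": 0.2},
  {"tx": -27, "ty": 0, "tz": -18.9, "wx": 0, "wy": 0, "wz": 0, "gripper": 0.2},
  {"tx": -36, "ty": 0, "tz": -25.2, "wx": 0, "wy": 0, "wz": 0, "gripper": 0.2},
  {"tx": -45, "ty": 0, "tz": -31.5, "wx": 0, "wy": 0, "wz": 0, "gripper": 0.2},
])

```text
time: 6.0
position: [0.4719, 0.2372, 0.2711]
tool_rot: [-3.031, 0.047, 0.803]
ft_force: [0.0, -1.0, -4.0]
grip_width: 0.354
grip_force: 55.0
```

```bash
cat >> h.py <<'E'
K=np.array([.6344,-.1687,1.328]); KT,KR=pose(K); KT[2]=0
LOW=KR.apply([.075,0,.054])+KT; UP=KR.apply([-.9397,0,.342]); NRM=KR.apply([.342,0,.9397])
# body grasp: s from nose, body axis in tool frame (up/tail direction) from stand grasp
def tool_for(nose,up,s,bt):
    """TCP pose so body with tail-dir up (world) has nose at nose; bt = tail dir in tool (no y part)"""
    a=np.arctan2(-bt[0],-bt[2]) # angle: -bt = cos a z + sin a x
    n=-up; side=np.cross(NRM,n); side/=np.linalg.norm(side); q=np.cross(n,side) # q = normal up
    z=np.cos(a)*n-np.sin(a)*q; x=np.sin(a)*n+np.cos(a)*q
    r=rot(x,z); return nose+s*up+.019*r.apply([0,0,1]),r
E
python3 - <<'E'
from kin2 import *
s=ctrl.get_state(); print(s["time"],s["position"].round(4),s["ft_force"],s["joint_positions"].round(3))
bt=RS.inv().apply(U); print("bt",bt.round(3))
print("LOW",LOW.round(3),"UP",UP.round(3))
q=s["joint_positions"]
for h in (.15,.03,0):
    p,r=tool_for(LOW+.03*UP+h*NRM,UP,.155,bt); print(p.round(3),r.as_matrix()[:,2].round(2),r.as_matrix()[:,0].round(2)); q,a,b=ik(p,r,q); print(h,q.round(2),a,b)
p,r=tool_for(LOW+.03*UP+.12*NRM,UP,.155,bt); go(p,r)
E
```

```text
6.0 [0.4719 0.2372 0.2711] [ 0.04486022 -0.95849724 -3.97336275] [-0.198  0.428 -0.254  1.317 -0.133  1.87  -2.067]
bt [-0.819  0.    -0.573]
LOW [ 0.652 -0.096  0.054] UP [-0.226 -0.912  0.342]
[ 0.624 -0.21   0.24 ] [ 0.06  0.25 -0.97] [0.23 0.94 0.26]
0.15 [ 0.61  0.38 -0.24  1.37 -0.17  1.44  0.16] 4.821395523684696e-06 3.5183820999673016e-05
[ 0.614 -0.25   0.127] [ 0.06  0.25 -0.97] [0.23 0.94 0.26]
0.03 [ 0.65  0.47 -0.22  1.48 -0.16  1.26  0.26] 6.186629546802115e-07 3.572722755452694e-06
[ 0.612 -0.26   0.099] [ 0.06  0.25 -0.97] [0.23 0.94 0.26]
0 [ 0.66  0.49 -0.22  1.5  -0.16  1.22  0.28] 1.2935201849288984e-07 7.185009414894798e-07
T mm [172.1 452.4 -28.5] W [-0.176  0.655 -1.378]
```

jog_arm([
  {"tx": -20, "ty": 0, "tz": -35, "wx": 0, "wy": 0, "wz": 0, "gripper": 0.2},
  {"tx": -38, "ty": 0, "tz": -66, "wx": 0, "wy": 0, "wz": 0, "gripper": 0.2},
  {"tx": -50, "ty": 0, "tz": -87, "wx": 0, "wy": 0.1, "wz": 0, "gripper": 0.2},
  {"tx": -50, "ty": 0, "tz": -87, "wx": 0, "wy": 0.2, "wz": 0, "gripper": 0.2},
  {"tx": -50, "ty": 0, "tz": -87, "wx": 0, "wy": 0.3, "wz": 0, "gripper": 0.2},
])

```text
time: 6.42
position: [0.4728, 0.238, 0.373]
tool_rot: [-3.12, 0.048, 0.33]
ft_force: [0.1, 0.2, -3.6]
grip_width: 0.353
grip_force: 55.0
```

```bash
python3 - <<'E'
from kin2 import *
s=ctrl.get_state(); print(s["time"],s["position"].round(4),s["ft_force"].round(1),s["joint_positions"].round(3))
bt=RS.inv().apply(U)
p,r=tool_for(LOW+.03*UP+.18*NRM,UP,.155,bt); go(p,r)
vision.get_image("side"); c=vision.get_image("side"); cv2.imwrite("pics/side2.png",cv2.resize(c["color"][60:360,150:550],(800,600)))
E
```

```text
6.4167 [0.4728 0.238  0.373 ] [ 0.1  0.2 -3.6] [-0.227  0.195 -0.267  1.332 -0.055  1.803 -2.104]
T mm [185.3 433.2  67.6] W [ 0.035  0.397 -1.369]
```

View pics/side2.png

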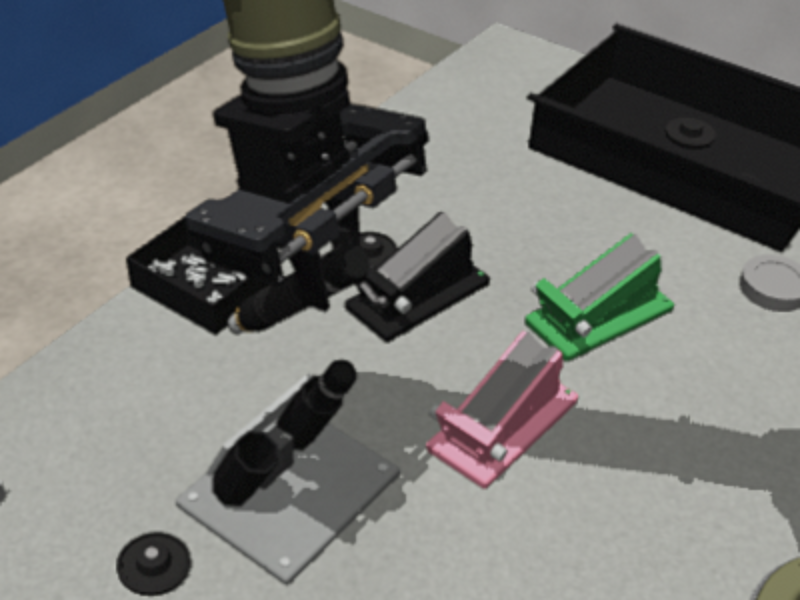

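The side view shows the driver held with its nose down at about (268,220). The stand is undisturbed and the short driver is still in it. Moving over to the cradle.

jog_arm([
  {"tx": 185, "ty": 433, "tz": 68, "wx": 0.035, "wy": 0.397, "wz": -1.369, "gripper": 0.2},
  {"tx": 185, "ty": 433, "tz": 68, "wx": 0.035, "wy": 0.397, "wz": -1.369, "gripper": 0.2},
  {"tx": 185, "ty": 433, "tz": 68, "wx": 0.035, "wy": 0.397, "wz": -1.369, "gripper": 0.2},
  {"tx": 185, "ty": 433, "tz": 68, "wx": 0.035, "wy": 0.397, "wz": -1.369, "gripper": 0.2},
  {"tx": 185, "ty": 433, "tz": 68, "wx": 0.035, "wy": 0.397, "wz": -1.369, "gripper": 0.2},
])

```text
time: 6.93
position: [0.5337, 0.0594, 0.3268]
tool_rot: [-2.962, -0.79, 0.083]
ft_force: [1.0, -0.1, -3.5]
grip_width: 0.355
grip_force: 55.0
```

```bash
python3 - <<'E'
from kin2 import *
s=ctrl.get_state(); print(s["time"],s["position"].round(4),s["ft_force"].round(1),s["joint_positions"].round(3))
bt=RS.inv().apply(U)
p,r=tool_for(LOW+.03*UP+.18*NRM,UP,.155,bt); go(p,r)
E
```

```text
6.9333 [0.5337 0.0594 0.3268] [ 1.  -0.1 -3.5] [ 0.034  0.108 -0.163  1.504 -0.05   1.594 -1.178]
T mm [-47.  275.5  36.7] W [ 0.011  0.243 -0.814]
```

jog_arm([
  {"tx": -47, "ty": 275, "tz": 36, "wx": 0.011, "wy": 0.243, "wz": -0.814, "gripper": 0.2},
  {"tx": -47, "ty": 275, "tz": 36, "wx": 0.011, "wy": 0.243, "wz": -0.814, "gripper": 0.2},
  {"tx": -47, "ty": 275, "tz": 36, "wx": 0.011, "wy": 0.243, "wz": -0.814, "gripper": 0.2},
  {"tx": -47, "ty": 275, "tz": 36, "wx": 0.011, "wy": 0.243, "wz": -0.814, "gripper": 0.2},
  {"tx": -47, "ty": 275, "tz": 36, "wx": 0.011, "wy": 0.243, "wz": -0.814, "gripper": 0.2},
])

```text
time: 7.35
position: [0.5943, -0.1109, 0.2889]
tool_rot: [-2.598, -1.501, -0.178]
ft_force: [0.7, 0.7, -3.4]
grip_width: 0.352
grip_force: 55.0
```

```bash
python3 - <<'E'
from kin2 import *
s=ctrl.get_state(); print(s["time"],s["position"].round(4),s["ft_force"].round(1),s["joint_positions"].round(3))
bt=RS.inv().apply(U)
p,r=tool_for(LOW+.03*UP+.18*NRM,UP,.155,bt); go(p,r)
E
```

```text
7.35 [ 0.5943 -0.1109  0.2889] [ 0.7  0.7 -3.4] [ 0.287  0.21  -0.045  1.469 -0.171  1.474 -0.262]
T mm [-63.4  73.4   5.9] W [ 0.003  0.083 -0.281]
```

jog_arm([
  {"tx": -63, "ty": 73, "tz": 6, "wx": 0.003, "wy": 0.083, "wz": -0.281, "gripper": 0.2},
  {"tx": -63, "ty": 73, "tz": 6, "wx": 0.003, "wy": 0.083, "wz": -0.281, "gripper": 0.2},
  {"tx": -63, "ty": 73, "tz": 6, "wx": 0.003, "wy": 0.083, "wz": -0.281, "gripper": 0.2},
  {"tx": -63, "ty": 73, "tz": 6, "wx": 0.003, "wy": 0.083, "wz": -0.281, "gripper": 0.2},
  {"tx": -63, "ty": 73, "tz": 6, "wx": 0.003, "wy": 0.083, "wz": -0.281, "gripper": 0.2},
])

```text
time: 7.77
position: [0.6254, -0.2008, 0.2667]
tool_rot: [-2.343, -1.814, -0.303]
ft_force: [-0.1, 0.7, -2.8]
grip_width: 0.357
grip_force: 55.0
```

```bash
python3 - <<'E'
from kin2 import *
s=ctrl.get_state(); print(s["time"],s["position"].round(4),s["ft_force"].round(1))
Q=R.from_rotvec(s["tool_rot"]); bt=RS.inv().apply(U)
Gp=s["position"]-.019*Q.apply([0,0,1]); up=Q.apply(bt)
def draw(n):
    c=vision.get_image(n); I=c["color"].copy()
    for P,col in [(Gp-.155*up,(0,0,255)),(Gp+.035*up,(0,255,0)),(LOW,(255,0,255)),(LOW+.128*UP,(255,255,0)),
        (LOW+.02*UP+.014*NRM,(0,165,255))]: cv2.circle(I,tuple(px(P,c)[0].round().astype(int).tolist()),3,col,1)
    for y in(-.0425,.0425):
        for x in (-.08,.1):
            cv2.circle(I,tuple(px(KR.apply([x,y,0.003])+KT,c)[0].round().astype(int).tolist()),3,(0,255,255),1)
    return I
A=draw("wrist"); cv2.imwrite("pics/w2.png",A)
B=cv2.resize(draw("scene")[110:260,180:330],(400,400),interpolation=cv2.INTER_CUBIC)
C=cv2.resize(draw("side")[100:250,290:440],(400,400),interpolation=cv2.INTER_CUBIC)
cv2.imwrite("pics/both2.png",cv2.convertScaleAbs(np.hstack([B,C]),alpha=1.4,beta=25))
E
```

```text
7.7667 [ 0.6254 -0.2008  0.2667] [-0.1  0.7 -2.8]
```

View pics/w2.png

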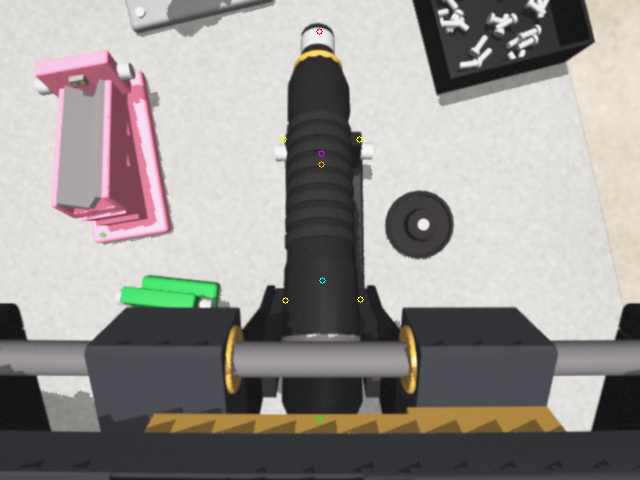

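View pics/both2.png

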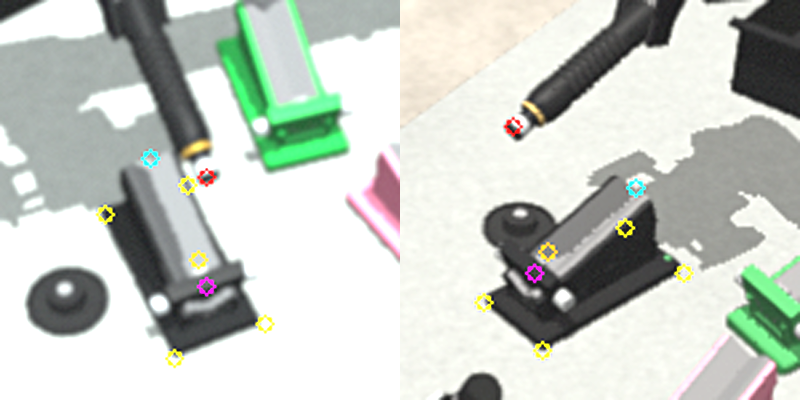

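Wrist, scene and side views: the driver is held straight. Its predicted nose agrees with the picture to about 1–2 mm, at (207,177) in the scene crop and (514,127) in the side crop. The trough's uphill end also matches at (150,158) and (636,188). Lowering now.

```bash
python3 - <<'E'
from kin2 import *
bt=RS.inv().apply(U); lat=KR.apply([0,-.001,0])
s=ctrl.get_state()
for h in (.1,.012,0):
    p,r=tool_for(LOW+lat+.036*UP+h*NRM,UP,.155,bt); go(p,r,s)
print("nrm in tool",r.inv().apply(NRM).round(3),"up",r.inv().apply(UP).round(3))
E
```

```text
T mm [-55.1   1.9  62.4] W [ 0.001 -0.    -0.003]
T mm [-105.6    1.9  134.5] W [ 0.001 -0.    -0.003]
T mm [-112.5    1.9  144.4] W [ 0.001 -0.    -0.003]
nrm in tool [ 0.573 -0.    -0.819] up [-0.819  0.    -0.573]
```

jog_arm([
  {"tx": -27, "ty": 1, "tz": 30, "wx": 0, "wy": 0, "wz": 0, "gripper": 0.2},
  {"tx": -52, "ty": 2, "tz": 60, "wx": 0, "wy": 0, "wz": 0, "gripper": 0.2},
  {"tx": -74, "ty": 2, "tz": 90, "wx": 0, "wy": 0, "wz": 0, "gripper": 0.2},
  {"tx": -92, "ty": 2, "tz": 115, "wx": 0, "wy": 0, "wz": 0, "gripper": 0.2},
  {"tx": -106, "ty": 2, "tz": 134.5, "wx": 0, "wy": 0, "wz": 0, "gripper": 0.2},
])

```text
time: 8.33
position: [0.6116, -0.2632, 0.1104]
tool_rot: [-2.34, -1.823, -0.308]
ft_force: [2.1, -1.0, 7.0]
grip_width: 0.353
grip_force: 55.0
```

jog_arm([
  {"tx": 0, "ty": 0, "tz": 0, "wx": 0, "wy": 0, "wz": 0, "gripper": 0.2},
  {"tx": -1.2, "ty": 0, "tz": 1.6, "wx": 0, "wy": 0, "wz": 0, "gripper": 0.2},
  {"tx": -2.3, "ty": 0, "tz": 3.3, "wx": 0, "wy": 0, "wz": 0, "gripper": 0.2},
  {"tx": -3.4, "ty": 0, "tz": 4.9, "wx": 0, "wy": 0, "wz": 0, "gripper": 0.2},
  {"tx": -4.6, "ty": 0, "tz": 6.5, "wx": 0, "wy": 0, "wz": 0, "gripper": 0.2},
])

```text
time: 8.75
position: [0.6129, -0.2656, 0.1069]
tool_rot: [-2.34, -1.826, -0.312]
ft_force: [0.6, 1.9, 2.4]
grip_width: 0.354
grip_force: 55.0
```

jog_arm([
  {"tx": 0, "ty": 0, "tz": 0, "wx": 0, "wy": 0, "wz": 0, "gripper": 0.2},
  {"tx": -0.5, "ty": 0, "tz": 0.7, "wx": 0, "wy": 0, "wz": 0, "gripper": 0.2},
  {"tx": -1, "ty": 0, "tz": 1.4, "wx": 0, "wy": 0, "wz": 0, "gripper": 0.2},
  {"tx": -1, "ty": 0, "tz": 1.4, "wx": 0, "wy": 0, "wz": 0, "gripper": 0.2},
  {"tx": -1, "ty": 0, "tz": 1.4, "wx": 0, "wy": 0, "wz": 0, "gripper": 0.2},
])

```text
time: 9.17
position: [0.6127, -0.2665, 0.105]
tool_rot: [-2.341, -1.824, -0.313]
ft_force: [-0.3, 3.3, 5.7]
grip_width: 0.353
grip_force: 55.0
```

```bash
python3 - <<'E'
from kin2 import *
s=ctrl.get_state(); bt=RS.inv().apply(U); Q=R.from_rotvec(s["tool_rot"])
nose=s["position"]-.019*Q.apply([0,0,1])-.155*Q.apply(bt); d=nose-LOW
print(s["ft_force"].round(2),s["torque"].round(2),"along",d@UP,"h",d@NRM,"lat",d@KR.apply([0,1,0]), "axis h at 128:",(nose+.092*Q.apply(bt)-LOW)@NRM)
E
```

```text
[-0.25  3.26  5.65] [ 0.99 -0.15  0.08] along 0.037913068651960646 h 0.0036891429790210425 lat -0.003149523334789947 axis h at 128: 0.0036288816832115156
```

jog_arm([
  {"tx": 2, "ty": 0, "tz": 1, "wx": 0, "wy": 0, "wz": 0, "gripper": 0.2},
  {"tx": 4, "ty": 0, "tz": 2, "wx": 0, "wy": 0, "wz": 0, "gripper": 0.2},
  {"tx": 6, "ty": 0, "tz": 3.5, "wx": 0, "wy": 0, "wz": 0, "gripper": 0.2},
  {"tx": 8, "ty": 0, "tz": 5, "wx": 0, "wy": 0, "wz": 0, "gripper": 0.2},
  {"tx": 8, "ty": 0, "tz": 5, "wx": 0, "wy": 0, "wz": 0, "gripper": 0.2},
], grip_force=30)

```text
time: 9.58
position: [0.6135, -0.2636, 0.102]
tool_rot: [-2.35, -1.824, -0.306]
ft_force: [-0.3, -4.6, 6.4]
grip_width: 0.359
grip_force: 30.0
```

jog_arm([
  {"tx": 0, "ty": 0, "tz": 0, "wx": 0, "wy": 0, "wz": 0, "gripper": 0.42},
  {"tx": 0, "ty": 0, "tz": 0, "wx": 0, "wy": 0, "wz": 0, "gripper": 0.42},
  {"tx": 0, "ty": 0, "tz": 0, "wx": 0, "wy": 0, "wz": 0, "gripper": 0.42},
  {"tx": 0, "ty": 0, "tz": 0, "wx": 0, "wy": 0, "wz": 0, "gripper": 0.42},
  {"tx": 0, "ty": 0, "tz": 0, "wx": 0, "wy": 0, "wz": 0, "gripper": 0.42},
])

```text
time: 10.0
position: [0.6134, -0.2583, 0.0998]
tool_rot: [-2.34, -1.823, -0.308]
ft_force: [-1.0, 0.3, 0.9]
grip_width: 0.417
grip_force: 0.0
```

```bash
python3 - <<'E'
from kin2 import *
s=ctrl.get_state(); bt=RS.inv().apply(U); Q=R.from_rotvec(s["tool_rot"])
nose=s["position"]-.019*Q.apply([0,0,1])-.155*Q.apply(bt); d=nose-LOW
print(s["ft_force"].round(2),s["torque"].round(2),"along",d@UP,"h",d@NRM,"lat",d@KR.apply([0,1,0]))
I=[]
for n,x,y in [("scene",180,120),("side",290,110)]:
    c=vision.get_image(n); I.append(cv2.resize(c["color"][y:y+130,x:x+130],(400,400),interpolation=cv2.INTER_CUBIC))
cv2.imwrite("pics/both3.png",cv2.convertScaleAbs(np.hstack(I),alpha=1.4,beta=25))
E
```

```text
[-1.05  0.26  0.94] [-0.26  0.03  0.01] along 0.028482411134269154 h 0.001401038607486249 lat -0.001811905624942236
```

View pics/both3.png

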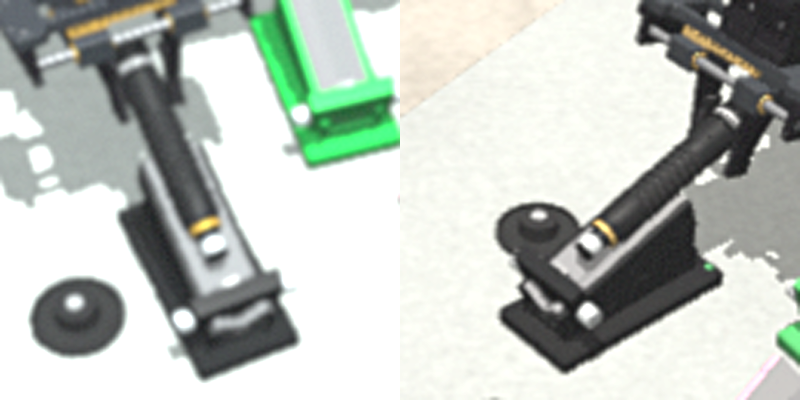

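The driver lies in the trough, with its nose at (214,247) in the scene crop and roughly 25 mm short of the stop at (232,280). I'm shifting the open fingers 10 mm uphill, then I'll regrip lightly and push down.

jog_arm([
  {"tx": -4, "ty": 0, "tz": -3, "wx": 0, "wy": 0, "wz": 0, "gripper": 0.42},
  {"tx": -8, "ty": 0, "tz": -6, "wx": 0, "wy": 0, "wz": 0, "gripper": 0.42},
  {"tx": -8, "ty": 0, "tz": -6, "wx": 0, "wy": 0, "wz": 0, "gripper": 0.2},
  {"tx": -8, "ty": 0, "tz": -6, "wx": 0, "wy": 0, "wz": 0, "gripper": 0.2},
  {"tx": -8, "ty": 0, "tz": -6, "wx": 0, "wy": 0, "wz": 0, "gripper": 0.2},
], grip_force=10)

```text
time: 10.52
position: [0.6118, -0.2694, 0.1047]
tool_rot: [-2.345, -1.823, -0.309]
ft_force: [1.3, -2.7, 0.2]
grip_width: 0.351
grip_force: 10.0
```

jog_arm([
  {"tx": 0, "ty": 0, "tz": 0, "wx": 0, "wy": 0, "wz": 0, "gripper": 0.2},
  {"tx": 2.5, "ty": 0, "tz": 1.7, "wx": 0, "wy": 0, "wz": 0, "gripper": 0.2},
  {"tx": 5, "ty": 0, "tz": 3.4, "wx": 0, "wy": 0, "wz": 0, "gripper": 0.2},
  {"tx": 7.5, "ty": 0, "tz": 5.2, "wx": 0, "wy": 0, "wz": 0, "gripper": 0.2},
  {"tx": 8.2, "ty": 0, "tz": 5.7, "wx": 0, "wy": 0, "wz": 0, "gripper": 0.2},
])

```text
time: 10.93
position: [0.6145, -0.2576, 0.1009]
tool_rot: [-2.341, -1.824, -0.31]
ft_force: [3.2, -2.4, 1.1]
grip_width: 0.355
grip_force: 10.2
```

```bash
cat > st.py <<'E'
from kin2 import *
s=ctrl.get_state(); Q=R.from_rotvec(s["tool_rot"])
g=s["position"]-.019*Q.apply([0,0,1]); d=g-LOW; F=s["ft_force"]
print(s["time"],"grasp along",(d@UP).round(4),"h",(d@NRM).round(4),"lat",(d@KR.apply([0,1,0])).round(4),"F up",(F@UP).round(2),"nrm",(F@NRM).round(2),"lat",(F@KR.apply([0,1,0])).round(2),"w",s["grip_width"]*87)
E
python3 st.py
```

```text
10.9333 grasp along 0.183 h 0.0028 lat -0.0019 F up 1.89 nrm 0.52 lat -3.69 w 30.899926885457884
```

jog_arm([
  {"tx": 2, "ty": 0, "tz": 1.4, "wx": 0, "wy": 0, "wz": 0, "gripper": 0.2},
  {"tx": 4, "ty": 0, "tz": 2.8, "wx": 0, "wy": 0, "wz": 0, "gripper": 0.2},
  {"tx": 6, "ty": 0, "tz": 4.2, "wx": 0, "wy": 0, "wz": 0, "gripper": 0.2},
  {"tx": 8, "ty": 0, "tz": 5.6, "wx": 0, "wy": 0, "wz": 0, "gripper": 0.2},
  {"tx": 8, "ty": 0, "tz": 5.6, "wx": 0, "wy": 0, "wz": 0, "gripper": 0.2},
])

```text
time: 11.35
position: [0.6165, -0.2495, 0.0977]
tool_rot: [-2.342, -1.824, -0.31]
ft_force: [3.4, -3.3, 1.3]
grip_width: 0.358
grip_force: 10.1
```

```bash
python3 st.py
```

```text
11.35 grasp along 0.174 h 0.0027 lat -0.002 F up 2.62 nrm 0.39 lat -4.13 w 31.167042191673655
```

jog_arm([
  {"tx": 1.6, "ty": 1, "tz": 1.2, "wx": 0, "wy": 0, "wz": 0, "gripper": 0.2},
  {"tx": 3.2, "ty": 1, "tz": 2.3, "wx": 0, "wy": 0, "wz": 0, "gripper": 0.2},
  {"tx": 4.8, "ty": 1, "tz": 3.4, "wx": 0, "wy": 0, "wz": 0, "gripper": 0.2},
  {"tx": 5, "ty": 1, "tz": 3.5, "wx": 0, "wy": 0, "wz": 0, "gripper": 0.2},
  {"tx": 5, "ty": 1, "tz": 3.5, "wx": 0, "wy": 0, "wz": 0, "gripper": 0.2},
])

```text
time: 11.77
position: [0.618, -0.2461, 0.0957]
tool_rot: [-2.344, -1.823, -0.307]
ft_force: [1.8, -5.3, 4.0]
grip_width: 0.359
grip_force: 10.0
```

```bash
python3 st.py; python3 - <<'E'
from h import *
I=[]
for n,x,y in [("scene",180,120),("side",290,110)]:
    c=vision.get_image(n); I.append(cv2.resize(c["color"][y:y+130,x:x+130],(400,400),interpolation=cv2.INTER_CUBIC))
cv2.imwrite("pics/both4.png",cv2.convertScaleAbs(np.hstack(I),alpha=1.4,beta=25))
E
```

```text
11.7667 grasp along 0.1698 h 0.0021 lat -0.0026 F up 5.78 nrm 2.17 lat -3.0 w 31.19470262627885
```

View pics/both4.png

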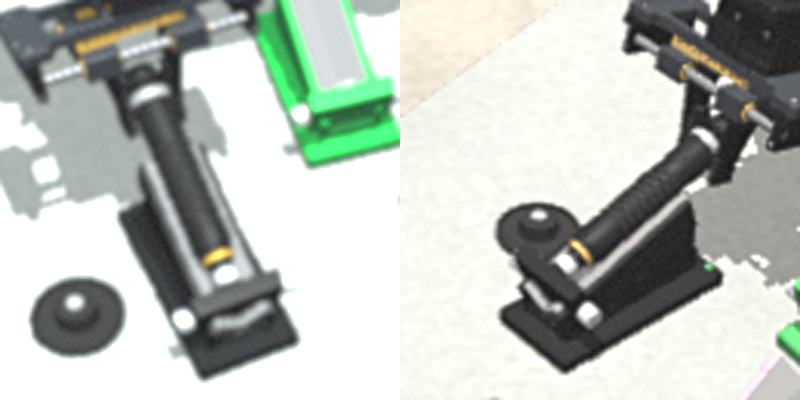

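The scene crop shows the nose at (222,272), right at the saddle, and the axial force is rising. That was the tenth picture, so from here I go by feel.

jog_arm([
  {"tx": 0.8, "ty": 0.5, "tz": 0.6, "wx": 0, "wy": 0, "wz": 0, "gripper": 0.2},
  {"tx": 1.6, "ty": 0.5, "tz": 1.2, "wx": 0, "wy": 0, "wz": 0, "gripper": 0.2},
  {"tx": 2.5, "ty": 0.5, "tz": 1.7, "wx": 0, "wy": 0, "wz": 0, "gripper": 0.2},
  {"tx": 2.5, "ty": 0.5, "tz": 1.7, "wx": 0, "wy": 0, "wz": 0, "gripper": 0.2},
  {"tx": 2.5, "ty": 0.5, "tz": 1.7, "wx": 0, "wy": 0, "wz": 0, "gripper": 0.2},
])

```text
time: 12.28
position: [0.6182, -0.2461, 0.0955]
tool_rot: [-2.347, -1.823, -0.304]
ft_force: [-2.0, -8.1, 7.7]
grip_width: 0.352
grip_force: 10.0
```

```bash
python3 st.py
```

```text
12.2833 grasp along 0.1697 h 0.0019 lat -0.0028 F up 10.51 nrm 4.42 lat 0.02 w 30.636099243404853
```

jog_arm([
  {"tx": 0, "ty": 0, "tz": 0, "wx": 0, "wy": 0, "wz": 0, "gripper": 0.42},
  {"tx": 0, "ty": 0, "tz": 0, "wx": 0, "wy": 0, "wz": 0, "gripper": 0.42},
  {"tx": 0, "ty": 0, "tz": 0, "wx": 0, "wy": 0, "wz": 0, "gripper": 0.42},
  {"tx": -4, "ty": 0, "tz": -3, "wx": 0, "wy": 0, "wz": 0, "gripper": 0.42},
  {"tx": -4, "ty": 0, "tz": -3, "wx": 0, "wy": 0, "wz": 0, "gripper": 0.42},
])

```text
time: 12.7
position: [0.6178, -0.2461, 0.0957]
tool_rot: [-2.34, -1.823, -0.307]
ft_force: [0.6, -0.1, 1.0]
grip_width: 0.418
grip_force: 0.0
```

jog_arm([
  {"tx": 0, "ty": 0, "tz": 0, "wx": 0, "wy": 0, "wz": 0, "gripper": 0.2},
  {"tx": 0, "ty": 0, "tz": 0, "wx": 0, "wy": 0, "wz": 0, "gripper": 0.2},
  {"tx": 0, "ty": 0, "tz": 0, "wx": 0, "wy": 0, "wz": 0, "gripper": 0.2},
  {"tx": 0, "ty": 0, "tz": 0, "wx": 0, "wy": 0, "wz": 0, "gripper": 0.2},
  {"tx": 0, "ty": 0, "tz": 0, "wx": 0, "wy": 0, "wz": 0, "gripper": 0.2},
])

```text
time: 13.12
position: [0.6182, -0.2461, 0.0959]
tool_rot: [-2.341, -1.823, -0.308]
ft_force: [-0.4, 0.8, -1.7]
grip_width: 0.352
grip_force: 10.0
```

```bash
python3 st.py
```

```text
13.1167 grasp along 0.17 h 0.0023 lat -0.0028 F up -1.26 nrm -1.33 lat 0.55 w 30.644660755551136
```

jog_arm([
  {"tx": 0.8, "ty": 0, "tz": 0.6, "wx": 0, "wy": 0, "wz": 0, "gripper": 0.2},
  {"tx": 1.6, "ty": 0, "tz": 1.2, "wx": 0, "wy": 0, "wz": 0, "gripper": 0.2},
  {"tx": 2.5, "ty": 0, "tz": 1.7, "wx": 0, "wy": 0, "wz": 0, "gripper": 0.2},
  {"tx": 3.3, "ty": 0, "tz": 2.3, "wx": 0, "wy": 0, "wz": 0, "gripper": 0.2},
  {"tx": 3.3, "ty": 0, "tz": 2.3, "wx": 0, "wy": 0, "wz": 0, "gripper": 0.2},
])

```text
time: 13.53
position: [0.6184, -0.2462, 0.0957]
tool_rot: [-2.346, -1.823, -0.305]
ft_force: [-3.8, -5.3, 3.8]
grip_width: 0.359
grip_force: 9.9
```

```bash
python3 st.py
```

```text
13.5333 grasp along 0.1699 h 0.0022 lat -0.003 F up 6.97 nrm 1.48 lat 2.44 w 31.2077447743213
```

Pushing a second time gives 7 N with 0.1 mm of travel, so it is hard against the stop. Releasing and backing off.

jog_arm([
  {"tx": 0, "ty": -1, "tz": 0, "wx": 0, "wy": 0, "wz": 0, "gripper": 0.55},
  {"tx": 0, "ty": -1, "tz": 0, "wx": 0, "wy": 0, "wz": 0, "gripper": 0.55},
  {"tx": 0, "ty": -1, "tz": 0, "wx": 0, "wy": 0, "wz": 0, "gripper": 0.55},
  {"tx": 0, "ty": -1, "tz": 0, "wx": 0, "wy": 0, "wz": 0, "gripper": 0.55},
  {"tx": 0, "ty": -1, "tz": 0, "wx": 0, "wy": 0, "wz": 0, "gripper": 0.55},
])

```text
time: 13.95
position: [0.6186, -0.2416, 0.0946]
tool_rot: [-2.34, -1.824, -0.309]
ft_force: [0.5, -0.2, 0.7]
grip_width: 0.539
grip_force: 0.0
```

jog_arm([
  {"tx": 0, "ty": 0, "tz": -5, "wx": 0, "wy": 0, "wz": 0, "gripper": 0.7},
  {"tx": 0, "ty": 0, "tz": -20, "wx": 0, "wy": 0, "wz": 0, "gripper": 0.7},
  {"tx": 0, "ty": 0, "tz": -50, "wx": 0, "wy": 0, "wz": 0, "gripper": 0.7},
  {"tx": 0, "ty": 0, "tz": -85, "wx": 0, "wy": 0, "wz": 0, "gripper": 0.7},
  {"tx": 0, "ty": 0, "tz": -120, "wx": 0, "wy": 0, "wz": 0, "gripper": 0.7},
])

```text
time: 14.37
position: [0.6101, -0.2721, 0.2118]
tool_rot: [-2.34, -1.823, -0.308]
ft_force: [1.7, -1.2, 0.6]
grip_width: 0.693
grip_force: 0.0
```

```bash
python3 - <<'E'
from kin2 import *
from scipy.optimize import minimize_scalar
# where is the body along the trough? compare masks of dark ring/tail: use driver bbox vs projected model
th=np.linspace(0,2*np.pi,24)
sd=np.cross(UP,NRM)
def model(f,lat):
    P=[]
    for s_,r in [(0,.009),(.03,.009),(.034,.016),(.19,.016)]:
        P+=[LOW+lat*sd+(f+s_)*UP+r*(np.cos(a)*NRM+np.sin(a)*sd) for a in th]
    return np.array(P)
for n in ("wrist","scene","side"):
    c=vision.get_image(n)
    for d in vision.spot_in(n,"driver")+vision.spot_in(n,"short_driver"):
        b=np.array(d["bbox"]); print(n,b.round(),round(d["conf"],2))
    for f in (0,.005,.01,.015):
        q=px(model(f,0),c); print("  model",f,q.min(0).round(1),q.max(0).round(1))
print(ctrl.get_state()["time"],ctrl.get_state()["ft_force"].round(1))
E
```

```text
wrist [297.  42. 351. 283.] 0.75
  model 0 [294.9  46.1] [340.8 279.5]
  model 0.005 [294.8  50.9] [341.  286.3]
  model 0.01 [294.7  55.8] [341.1 293.1]
  model 0.015 [294.6  60.7] [341.3 300. ]
scene [220. 141. 262. 213.] 0.97
scene [347. 224. 372. 256.] 0.78
  model 0 [220.  142.5] [260.2 218.4]
  model 0.005 [219.2 140.7] [259.4 216.5]
  model 0.01 [218.5 138.9] [258.6 214.6]
  model 0.015 [217.7 137.1] [257.7 212.7]
side [338. 149. 399. 200.] 0.86
side [237. 248. 350. 351.] 0.55
side [300. 242. 327. 266.] 0.87
side [236. 247. 349. 356.] 0.73
  model 0 [337.8 149.2] [400.  205.3]
  model 0.005 [339.3 147.9] [401.5 204. ]
  model 0.01 [340.8 146.7] [402.9 202.7]
  model 0.015 [342.3 145.5] [404.3 201.4]
14.8167 [-0.   0.6  0.1]
```

```bash
python3 -c "
from bench import ctrl; print(ctrl.close_job())"
```

```text
the job is handed in; nothing more can be done
None
```

The longer screwdriver lies nose first in the black charging cradle, pushed down until it met a rigid stop (7 N on the second push with only 0.1 mm of travel), then released; the contact being pressed in is inferred from that, not seen, the shorter one is still in the stand and I saw no sign the stand or flanges moved, and the job was handed in at about 15 s.

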